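# Sweep the hall-shelf odds and ends into the key tray

### The job

Tidy the hall shelf: with the fingers, sweep the steel keyring loop, the bottle stopper and the wooden clothes peg along the glass and through the open side of the three-walled wooden tray, until all three rest on its bottom, wholly inside it. Only push them along the shelf, never pick them up. Leave the small ceramic pot, the tealight and everything else on the shelf where they stand, do not turn the key stand, and finish with the hand clear.

Things in the scene. Friction and masses are not known exactly. Their poses are not given: they have to be found in the camera images.
- tray: Dark wooden three-walled tray fixed to the shelf. Inside 130 mm deep (its x) and 200 mm wide (its y); walls 6 mm thick, 22 mm high. Origin on the shelf surface at the centre of the inside. Its -x side is fully open (the mouth, 65 mm from the origin, 200 mm wide, no sill: the cork lining is flush with the shelf); back wall's inner face at x = +65 mm, side walls' inner faces at y = -100 and +100 mm. The mouth faces roughly world -y, towards the loose things.
- loop_c (a point): Centre of the stainless steel keyring loop lying flat: a plain ring 44 mm outside, 30 mm inside, 8 mm thick (point 4 mm above the shelf), 30 g.
- stopper_c (a point): Centre of the silicone bottle stopper standing on its wide head: head 34 mm across and 12 mm high below, tapered plug 21 to 23 mm across above, 36 mm high in all (point 18 mm above the shelf), 25 g.
- peg_c (a point): Centre of the wooden clothes peg lying on its side: 72 mm long (its x), 14 mm wide (its y), 11 mm high (point 5.5 mm above the shelf), about 15 g. Its long side starts turned roughly towards the tray's mouth.
- peg_e1 (a point): Middle of the peg's end at +x, 36 mm from its centre.
- peg_e2 (a point): Middle of the peg's other end, at -x, 36 mm from its centre.
- loop: The keyring loop, origin at the centre of its underside.
- stopper: The bottle stopper, origin at the centre of its underside.
- peg: The clothes peg, origin at the centre of its underside, x along its length.
- pot: White ceramic thimble-sized pot, 36 mm across, 32 mm high; origin at the centre of its underside. To be left alone.
- tealight: Aluminium tealight, 38 mm across, 16 mm high (wick to 21 mm); origin at the centre of its underside. To be left alone.
- case: Black spectacle case, 60 x 160 x 40 mm high, far edge of the shelf; origin at the centre of its underside. To be left alone.
- diffuser: Amber glass jar with a dark lid, 60 mm across, 100 mm high, right side of the shelf; origin at the centre of its underside. To be left alone.
- bowl: Blue ceramic bowl, 120 mm across, 45 mm high, right side of the shelf; origin at the centre of its underside. To be left alone.
- key_arm (a point): Point on one arm, 30 mm from the post's axis, of the clear acrylic key stand (200 mm high, four arms, on an easily turning 100 mm turntable) at the right of the shelf; 160 mm above the shelf; arms 48 mm long. Not to be turned.
Things that resemble listed ones, but are neither listed nor needed, are in the scene too. Of the things shaped like the loop, the bare steel one is meant.

How it is judged (in metres and radians):
At the end, for the whole second after the job is handed in: The loop, the stopper and the peg (with both its ends) all lie wholly between the tray's walls and behind its mouth line (3 mm over the line is allowed), flat on the shelf (not on top of one another or the walls) and at rest (x of loop_c in the frame of tray between -0.046 and 0.066 m and y of loop_c in the frame of tray between -0.1 and 0.1 m and x of stopper_c in the frame of tray between -0.051 and 0.066 m and y of stopper_c in the frame of tray between -0.1 and 0.1 m and x of peg_c in the frame of tray between -0.061 and 0.066 m and y of peg_c in the frame of tray between -0.1 and 0.1 m and x of peg_e1 in the frame of tray between -0.068 and 0.066 m and y of peg_e1 in the frame of tray between -0.103 and 0.103 m and x of peg_e2 in the frame of tray between -0.068 and 0.066 m and y of peg_e2 in the frame of tray between -0.103 and 0.103 m and height (world z) of loop_c below 0.02 m and height (world z) of stopper_c below 0.03 m and height (world z) of peg_c below 0.025 m and linear speed of each of loop, stopper, peg below 0.02 m/s); the robot touches nothing.
It fails at once if the loop, the stopper or the peg is lifted (its centre more than about 25 mm above where it rests) (height (world z) of loop_c above 0.03 m or height (world z) of stopper_c above 0.043 m or height (world z) of peg_c above 0.031 m).
It fails at once if the pot, tealight, spectacle case, jar or bowl is moved more than 15 mm (distance of any of pot, tealight, case, diffuser, bowl from where it was at the start of the episode above 0.015 m).
It fails at once if the key stand is turned (a point 30 mm out on its arm moved more than 10 mm) (distance of key_arm from where it was at the start of the episode above 0.01 m).
It also fails if it takes over 67 s, if anything falls off the work surface, if the arm or the gripper's body presses on something with over 40 N, if the wrist force passes 120 N, or if a joint passes its speed limit or range.

### The arm

A 7-joint arm with a two-finger parallel gripper is mounted at the origin on the work surface. World frame = base frame: x ahead of the robot, y to its left, z up, the work surface at z = 0. Lengths are in mm, angles in rad, forces in N, time in s.
With the tool pointing down it reaches from about 425 to 950 mm from the base axis. Payload 4.7 kg.
Tool frame: the origin (TCP) lies at the very end of the fingers, on their centre line; the grasp point (between the pads) lies 19 mm behind it; y points along the fingers, z is the direction in which the jaws open and shut, and the axes are right-handed (so a half turn about y gives the same grasp; the last joint's range is limited). The gripper opens to 85 mm and grips with 20 to 120 N. Pads are 22 mm wide; open, the fingers measure 114 mm over their backs; the gripper's body (76 mm by 85 mm) begins 54 mm behind the grasp point. The pads swing forward as they close: fully open they stand 13 mm farther back than shut.
Start: joints at [-1.257, 0.469, -0.049, 1.532, 0.024, 1.141, -0.082], TCP at [226.845, 635.759, 231.335] pointing down, gripper open.
Joint ranges: [-2.59, 2.59], [-0.33, 1.99], [-1.39, 1.29], [0.1, 2.45], [-1.04, 4.18], [0.21, 1.99], [-2.66, 2.66]. Speed limits (rad/s): [2.57, 2.57, 3.14, 3.14, 3.14, 3.14, 3.14].

### API

Orientations are given as a 3x3 rotation matrix whose columns are the frame's x, y, z axes.
In Python, from station import r, cams, nets gives the robot as it stands.
- The arm moves only by the tool arm_command, never from a script. Its argument "moves" is a list that holds one entry, the list of rows, each a list of 4 numbers: the shift along the tool's x, y, z in m, then the turn about the tool's y in degrees. A call has 1 to 20 rows; each row is the pose to reach, as a shift and turn from the pose measured when the call began, along the tool's axes at that moment; what a row does not reach only later rows make up. A row lasts 1/12 s, in which the tool goes at most 41.7 mm and 7.16 degrees, less where a joint would pass 70% of its speed; a pose out of reach is approached as far as the arm can. A call with a gripper value outside its range is refused whole. "fingers" is the closure, from 0 (fully open) to 1 (shut), set as the call begins (left out, the last holds). The fingers move at their own pace and stop on an object; "force" is the grip in N (left out, the last holds). Time passes only in rows, so rows that repeat a pose let the fingers close. It gives the time, the measured TCP pose, the force and the opening at its end, in the units of the state.
- r.state(): the state, without advancing time (a new reading comes with each control period).
- cams.get_image(name): name is "scene" or "top" or "wrist"; returns the picture (420x560x3 uint8, blue, green, red); there is no depth.
- cams.camera_params(name): a dict with "camera_matrix" (3x3 intrinsics, pixels), "T" (4x4, takes a point from camera to world coordinates). Camera axes: x right, y up, looking along -z (the intrinsics and any distortion apply to the point x, -y, -z); pixel columns grow to the right and rows downward; lengths in mm; the calibration is good to about 2 mm. The wrist camera is an equidistant fisheye: a pixel r from the principal point sees the ray r / f radians off the axis. A picture is of the moment at which its call begins: read the wrist's pose just before it. camera_params takes no time and is no camera call; for the wrist camera it gives the pose at the moment of the call.
- r.sign_off(): hands the job in, once; it reports no verdict.
Trained networks look in the newest picture that a camera, given by its name, has taken for a name from the list of things; names that differ only in an ending like _2 or _b are one class to them, and where a whole thing is asked for, a point or a joint stands for the part that bears it (a point fixed in the world has none). Each returns a list of dicts, best first, with "p" (0 to 1); they miss things now and then, are a little off and sometimes report something else, mostly with a low value. They report only what shows in the picture. A call takes as long as a camera call. They do not tell look-alikes from the thing itself.
- nets.recognise(camera, thing): "extent" ([centre column, centre row, width, height] in pixels, round what is visible of it).
The state is a dict: "time": time; "joint_positions": joint angles; "joint_velocities": joint speeds; "effort": joint torques, N m; "tool_pos": TCP position; "ee_rot": TCP orientation; "force": force on the tool from outside, world axes, zero at the start; "torque": the same for the moment, N m; "opening": opening from 0.0 (shut) to 1.0 (fully open).
Only numpy, scipy, OpenCV 4.12 (cv2) and the standard library are available. Lean on these libraries where they do the work, as an engineer would, in place of code of your own. Each camera call takes 0.05 s, during which the arm holds its last target.

## Working session

There is one attempt and no reset: what is moved stays moved. The work goes in short steps, Python scripts to look and compute and a tool call to move; the robot and the scene stay as the last step left them, time stands still between calls to the robot, and variables do not carry over. Pictures are saved under pics/ and viewed, and the job is handed in when it is done.

Besides the shell and the picture viewer there is one more tool, called after "Request:" by a JSON object that holds its "op" and its "data". arm_command: Moves the arm, as the interface text tells. Its arguments: {"type":"object","properties":{"moves":{"type":"array"},"fingers":{"type":"number"},"force":{"type":"number"}},"required":["moves"]}

```bash
ls; mkdir -p pics; python3 - <<'E'
from station import r,cams,nets
import cv2
s=r.state()
print(s['time'],s['tool_pos'],s['ee_rot'],s['opening'],s['force'])
for n in ['scene','top','wrist']:
    cv2.imwrite(f'pics/{n}0.png',cams.get_image(n))
    p=cams.camera_params(n); print(n,p)
E
```

```text
pics
0.0 [226.68150893 635.17960374 230.24215702] [[ 9.41826348e-01 -5.82586093e-04  3.36099376e-01]
 [-3.36099871e-01 -1.87460362e-03  9.41824486e-01]
 [ 8.13592579e-05 -9.99998073e-01 -1.96135819e-03]] 0.9974621021829448 [ 0.56455468 -0.34874223 -0.52303946]
scene {'camera_matrix': array([[454.94761587,   0.        , 277.68125086],
       [  0.        , 454.94761587, 212.01521306],
       [  0.        ,   0.        ,   1.        ]]), 'T': array([[ 2.78531168e-01, -6.41342776e-01,  7.14912465e-01,
         1.28719099e+03],
       [ 9.60417253e-01,  1.82606213e-01, -2.10365563e-01,
        -3.13798832e+02],
       [ 4.36897612e-03,  7.45207632e-01,  6.66818189e-01,
         8.06890047e+02],
       [ 0.00000000e+00,  0.00000000e+00,  0.00000000e+00,
         1.00000000e+00]])}
top {'camera_matrix': array([[383.32247962,   0.        , 278.48954819],
       [  0.        , 383.32247962, 218.17792602],
       [  0.        ,   0.        ,   1.        ]]), 'T': array([[ 2.13253819e-02,  9.80325741e-01, -1.96231166e-01,
         3.36193956e+02],
       [-9.99770930e-01,  2.12679854e-02, -2.39994181e-03,
        -8.74233566e+01],
       [ 1.82071684e-03,  1.96237395e-01,  9.80554726e-01,
         1.17295740e+03],
       [ 0.00000000e+00,  0.00000000e+00,  0.00000000e+00,
         1.00000000e+00]])}
wrist {'camera_matrix': array([[325.1922621 ,   0.        , 276.23759126],
       [  0.        , 325.1922621 , 210.53789087],
       [  0.        ,   0.        ,   1.        ]]), 'T': array([[ 3.35638224e-01, -8.99636375e-01, -2.79287263e-01,
         1.54601592e+02],
       [ 9.41989027e-01,  3.19944490e-01,  1.01450464e-01,
         6.61289994e+02],
       [-1.91210655e-03, -2.97136191e-01,  9.54833194e-01,
         3.72575536e+02],
       [ 0.00000000e+00,  0.00000000e+00,  0.00000000e+00,
         1.00000000e+00]])}
```

View pics/top0.png

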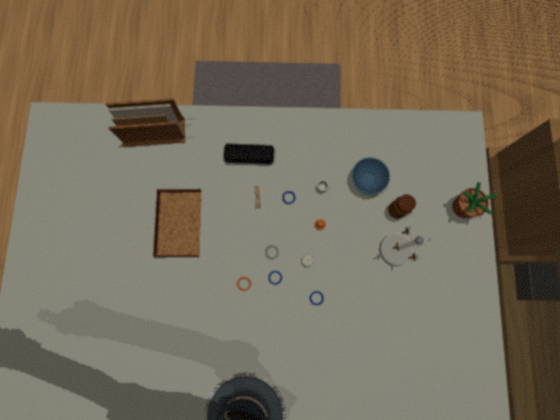

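View pics/scene0.png

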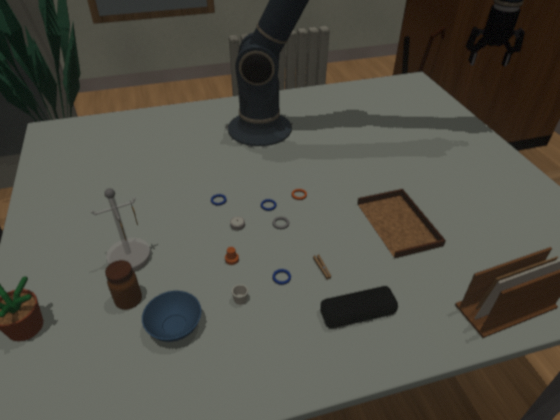

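```bash
cat > h.py <<'E'
import numpy as np
def ray(p,u,v):
    K=p['camera_matrix'];x=(u-K[0,2])/K[0,0];y=(v-K[1,2])/K[1,1]
    d=p['T'][:3,:3]@np.array([x,-y,-1.]);return p['T'][:3,3],d
def plane(p,u,v,z):
    o,d=ray(p,u,v);return (o+d*(z-o[2])/d[2])
def proj(p,X):
    c=p['T'][:3,:3].T@(np.asarray(X,float)-p['T'][:3,3]);K=p['camera_matrix']
    return K[0,2]+K[0,0]*c[0]/-c[2],K[1,2]+K[1,1]*-c[1]/-c[2]
E
python3 - <<'E'
from station import r,cams,nets
from h import *
Z=dict(tray=10,loop=4,stopper=18,peg=6,pot=16,tealight=8,case=20,diffuser=50,bowl=22,key_arm=100)
for c in ['top','scene']:
    cams.get_image(c);p=cams.camera_params(c)
    for t in Z:
        for d in nets.recognise(c,t)[:5]:
            if d['p']>.1:
                e=d['extent'];print(c,t,round(d['p'],2),np.round(e,1),np.round(plane(p,e[0],e[1],Z[t])[:2],0))
print(r.state()['time'])
E
```

```text
top tray 0.75 [178.6 223.2  50.3  74.1] [546. 223.]
top loop 0.67 [270.6 253.7  18.9  14.7] [459. -63.]
top loop 0.59 [244.6 281.6  15.8  15.8] [373.  13.]
top loop 0.58 [315.9 300.7  12.9  15.6] [ 322. -201.]
top loop 0.5 [286.5 200.    3.   11.4] [ 629. -108.]
top stopper 0.54 [320.7 225.9  17.4  13.2] [ 546. -214.]
top peg 0.6 [258.4 195.9   4.   21. ] [640. -20.]
top peg 0.17 [317.8 225.4  14.3  15.9] [ 550. -207.]
top pot 0.58 [323.6 185.5  12.3  12. ] [ 675. -224.]
top tealight 0.66 [307.1 260.2  13.8  11. ] [ 441. -174.]
top case 0.83 [249.6 154.7  55.5  17.7] [770.  11.]
top case 0.33 [270.5 251.9  18.6  15.7] [463. -63.]
top diffuser 0.96 [403.7 206.8  27.   29.2] [ 604. -460.]
top bowl 0.59 [370.8 178.3  36.8  34. ] [ 700. -371.]
top key_arm 0.81 [403.2 245.6  41.8  44.1] [ 480. -438.]
scene tray 0.66 [400.5 226.1  85.3  64.8] [570. 223.]
scene tray 0.35 [237.7 223.8  12.2  13.7] [ 448. -173.]
scene loop 0.65 [281.6 275.5  19.4  17.3] [ 638. -113.]
scene loop 0.63 [268.1 206.4  14.6  10.9] [398. -79.]
scene loop 0.53 [298.  195.9  19.3  14.6] [378.  12.]
scene loop 0.48 [220.  199.2  10.8  13.1] [ 333. -197.]
scene stopper 0.6 [231.2 258.   18.1  21.6] [ 566. -214.]
scene stopper 0.27 [321.1 266.6  22.   25.3] [649. -21.]
scene peg 0.71 [321.2 266.9  19.9  26. ] [640. -17.]
scene pot 0.49 [239.7 294.6  12.8  21.8] [ 674. -218.]
scene pot 0.18 [279.4 222.2  14.4  16.9] [478. -71.]
scene tealight 0.73 [238.2 224.   15.4  15. ] [ 447. -172.]
scene tealight 0.43 [240.2 294.9  13.5  19.3] [ 669. -216.]
scene case 0.89 [357.9 307.6  78.8  41.1] [779.  13.]
scene diffuser 0.67 [124.  287.   36.1  48. ] [ 614. -452.]
scene diffuser 0.29 [401.6 223.2  85.9  70.9] [597. 204.]
scene bowl 0.76 [169.9 319.9  62.2  52.4] [ 703. -370.]
scene bowl 0.22 [321.9 269.   19.6  23. ] [660. -24.]
scene key_arm 0.82 [120.8 228.6  56.9  73.8] [ 487. -443.]
1.25
```

```bash
python3 - <<'E'
import cv2
t=cv2.imread('pics/top0.png')[140:310,140:340]; cv2.imwrite('pics/topc.png',cv2.resize(t,None,fx=3.5,fy=3.5,interpolation=cv2.INTER_CUBIC))
t=cv2.imread('pics/scene0.png')[170:330,200:450]; cv2.imwrite('pics/scenec.png',cv2.resize(t,None,fx=3.2,fy=3.2,interpolation=cv2.INTER_CUBIC))
E
```

```text
(no output)
```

View pics/topc.png

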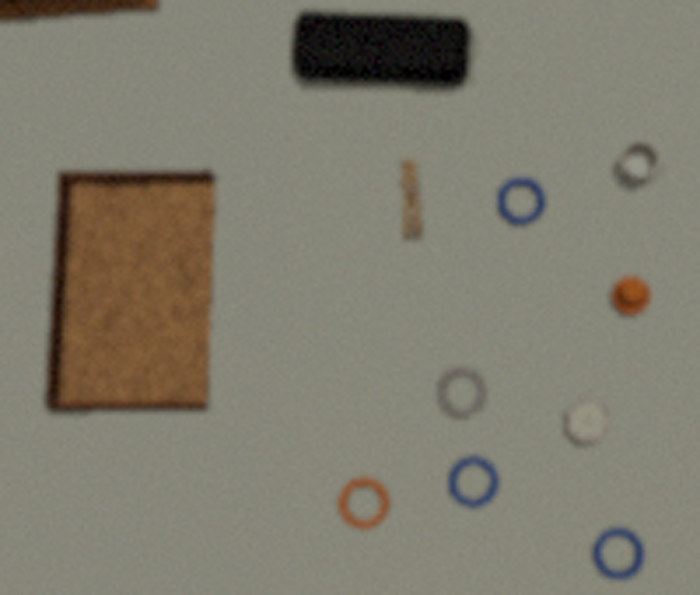

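View pics/scenec.png

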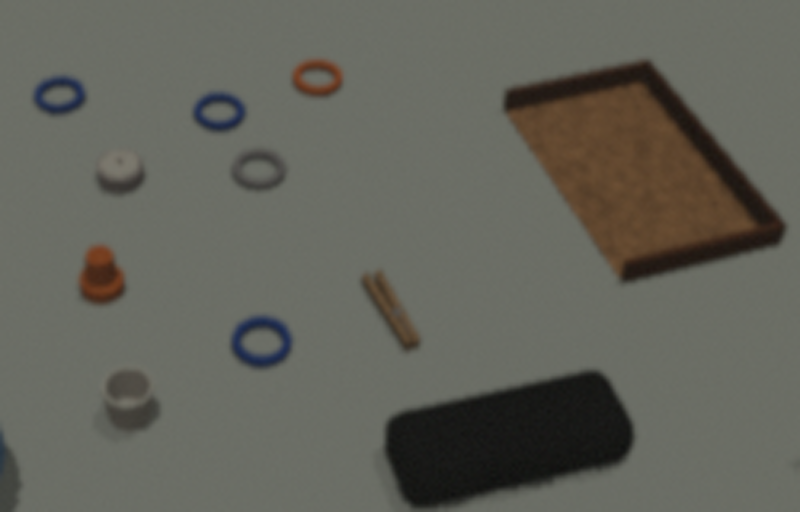

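View pics/wrist0.png

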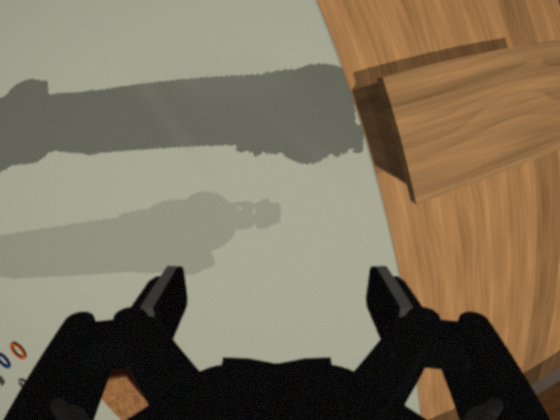

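```bash
python3 - <<'E'
from station import r,cams
from h import *
T=cams.camera_params('top');S=cams.camera_params('scene')
def t(u,v,z): return plane(T,139.5+(u+.5)/3.5,139.5+(v+.5)/3.5,z).round(0)[:2]
def s(u,v,z): return plane(S,199.5+(u+.5)/3.2,169.5+(v+.5)/3.2,z).round(0)[:2]
print('loop',t(461,393,4),s(259,170,4))
print('stop top',t(632,292,36),s(100,255,36),'head',t(630,300,6),s(102,284,6))
print('peg',t(409,162,8),t(412,238,8),t(411,200,8),s(374,277,8),s(411,343,8),s(391,309,8))
print('blue',t(521,201,4),s(261,341,4),'blue2',t(473,482,4),'red',t(364,503,4))
print('pot',t(635,167,16),s(129,398,16),'teal',t(585,422,12),s(120,170,12))
print('case',[t(*q,40) for q in [(300,17),(468,22),(466,82),(297,80)]])
print('tray floor mouth',t(213,185,0),t(207,402,0),s(512,110,0),s(621,265,0))
print('tray wall top outer back',t(60,174,22),t(50,408,22),s(648,62,22),s(782,225,22))
print('tray wall top outer mouth',t(213,174,22),t(207,407,22),s(506,90,22),s(623,265,22))
E
```

```text
loop [464. -65.] [468. -65.]
stop top [ 551. -211.] [ 556. -212.] head [ 550. -212.] [ 557. -212.]
peg [671. -13.] [601. -18.] [636. -16.] [607. -17.] [674. -13.] [640. -16.]
blue [ 638. -115.] [ 640. -114.] blue2 [388. -77.] red [368.  16.]
pot [ 669. -216.] [ 673. -217.] teal [ 441. -173.] [ 446. -174.]
case [array([795.,  87.]), array([793., -64.]), array([737., -63.]), array([735.,  87.])]
tray floor mouth [648. 164.] [452. 157.] [452. 164.] [640. 170.]
tray wall top outer back [650. 295.] [442. 287.] [448. 289.] [654. 294.]
tray wall top outer mouth [653. 160.] [446. 152.] [450. 157.] [658. 158.]
```

```bash
cat >> h.py <<'E'
def rows(s,wps):
    """wps: list of (x,y,z,yaw_of_tool_z_deg,nrows); prints rows"""
    R=np.array(s['ee_rot']);p0=np.array(s['tool_pos']);y0=np.degrees(np.arctan2(R[1,2],R[0,2]))
    cur=np.r_[p0,y0];out=[]
    for w in wps:
        t=np.array(w[:4],float);n=w[4]
        for i in range(1,n+1):
            q=cur+(t-cur)*i/n
            d=R.T@(q[:3]-p0)/1000
            out.append([round(float(v),3) for v in d]+[round(float(y0-q[3]),1)])
        cur=t
    print(len(out),out)
E
python3 - <<'E'
from station import r
from h import *
s=r.state();print(s['tool_pos'].round(1))
rows(s,[(560,300,200,35,13),(555,120,160,15,5)])
E
```

```text
[226.9 635.8 231.3]
18 [[0.033, 0.002, -0.016, 2.7], [0.066, 0.005, -0.031, 5.4], [0.098, 0.007, -0.047, 8.2], [0.131, 0.01, -0.063, 10.9], [0.164, 0.012, -0.079, 13.6], [0.197, 0.014, -0.094, 16.3], [0.23, 0.017, -0.11, 19.0], [0.263, 0.019, -0.126, 21.8], [0.295, 0.022, -0.141, 24.5], [0.328, 0.024, -0.157, 27.2], [0.361, 0.026, -0.173, 29.9], [0.394, 0.029, -0.189, 32.6], [0.427, 0.031, -0.204, 35.4], [0.438, 0.039, -0.239, 39.4], [0.449, 0.047, -0.273, 43.4], [0.46, 0.055, -0.307, 47.4], [0.471, 0.063, -0.341, 51.4], [0.482, 0.071, -0.375, 55.4]]
```

Request:
{"op": "arm_command", "data": {"moves": [[[0.033,0.002,-0.016,2.7],[0.066,0.005,-0.031,5.4],[0.098,0.007,-0.047,8.2],[0.131,0.01,-0.063,10.9],[0.164,0.012,-0.079,13.6],[0.197,0.014,-0.094,16.3],[0.23,0.017,-0.11,19],[0.263,0.019,-0.126,21.8],[0.295,0.022,-0.141,24.5],[0.328,0.024,-0.157,27.2],[0.361,0.026,-0.173,29.9],[0.394,0.029,-0.189,32.6],[0.427,0.031,-0.204,35.4],[0.438,0.039,-0.239,39.4],[0.449,0.047,-0.273,43.4],[0.46,0.055,-0.307,47.4],[0.471,0.063,-0.341,51.4],[0.482,0.071,-0.375,55.4]]], "fingers": 0.73, "force": 30}}

```text
time: 2.75
tool_pos: [554.6, 119.0, 160.2]
ee_rot: [[0.255, 0.001, 0.967], [-0.967, 0.0, 0.255], [-0.0, -1.0, 0.001]]
force: [0.7, -0.7, -0.7]
opening: 0.265
```

```bash
python3 - <<'E'
from station import r
from h import *
s=r.state();print(s['time'],s['tool_pos'].round(1),s['opening'],s['joint_positions'])
rows(s,[(553,-265,120,0,11),(553,-265,30,0,4)])
E
```

```text
2.75 [554.6 119.  160.2] 0.2650005880222564 [-0.53396305  0.37494757  0.31734204  1.88571589 -0.146421    0.9026553
  0.11152745]
15 [[0.034, 0.004, -0.009, 1.3], [0.067, 0.007, -0.018, 2.7], [0.101, 0.011, -0.027, 4.0], [0.135, 0.015, -0.036, 5.4], [0.169, 0.018, -0.045, 6.7], [0.202, 0.022, -0.054, 8.1], [0.236, 0.025, -0.063, 9.4], [0.27, 0.029, -0.072, 10.7], [0.303, 0.033, -0.081, 12.1], [0.337, 0.036, -0.09, 13.4], [0.371, 0.04, -0.1, 14.8], [0.371, 0.063, -0.1, 14.8], [0.371, 0.085, -0.1, 14.8], [0.371, 0.108, -0.1, 14.8], [0.371, 0.13, -0.1, 14.8]]
```

Request:
{"op": "arm_command", "data": {"moves": [[[0.034,0.004,-0.009,1.3],[0.067,0.007,-0.018,2.7],[0.101,0.011,-0.027,4],[0.135,0.015,-0.036,5.4],[0.169,0.018,-0.045,6.7],[0.202,0.022,-0.054,8.1],[0.236,0.025,-0.063,9.4],[0.27,0.029,-0.072,10.7],[0.303,0.033,-0.081,12.1],[0.337,0.036,-0.09,13.4],[0.371,0.04,-0.1,14.8],[0.371,0.063,-0.1,14.8],[0.371,0.085,-0.1,14.8],[0.371,0.108,-0.1,14.8],[0.371,0.13,-0.1,14.8]]]}}

```text
time: 4.0
tool_pos: [552.7, -265.4, 29.1]
ee_rot: [[-0.001, 0.001, 1.0], [-1.0, 0.0, -0.001], [-0.0, -1.0, 0.001]]
force: [0.5, 0.7, 0.8]
opening: 0.268
```

```bash
python3 - <<'E'
from station import r,cams
from h import *
import cv2
s=r.state();print(s['time'],s['tool_pos'].round(1),s['opening'],s['joint_positions'])
cv2.imwrite('pics/w1.png',cams.get_image('wrist'))
t=cams.get_image('top');cv2.imwrite('pics/t1.png',cv2.resize(t[140:320,140:420],None,fx=2.8,fy=2.8,interpolation=cv2.INTER_CUBIC))
rows(s,[(553,-265,4,0,5)])
E
```

```text
4.0 [ 552.7 -265.4   29.1] 0.26838017115478285 [ 0.10821231  0.62888212  0.37419228  1.86508743 -0.33780763  0.70915465
  0.67529085]
5 [[-0.0, 0.005, 0.0, -0.0], [-0.0, 0.01, 0.0, -0.0], [-0.0, 0.015, 0.0, -0.0], [-0.0, 0.02, 0.0, -0.0], [-0.0, 0.025, 0.0, -0.0]]
```

View pics/w1.png

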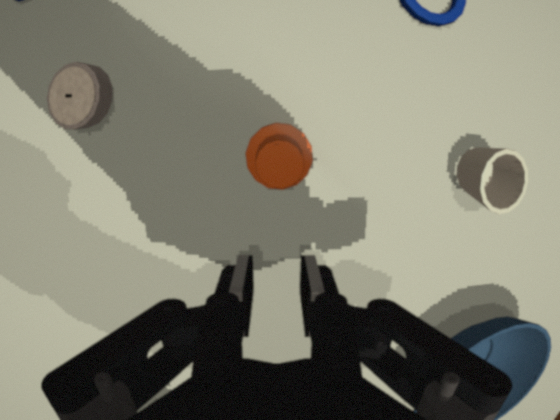

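View pics/t1.png

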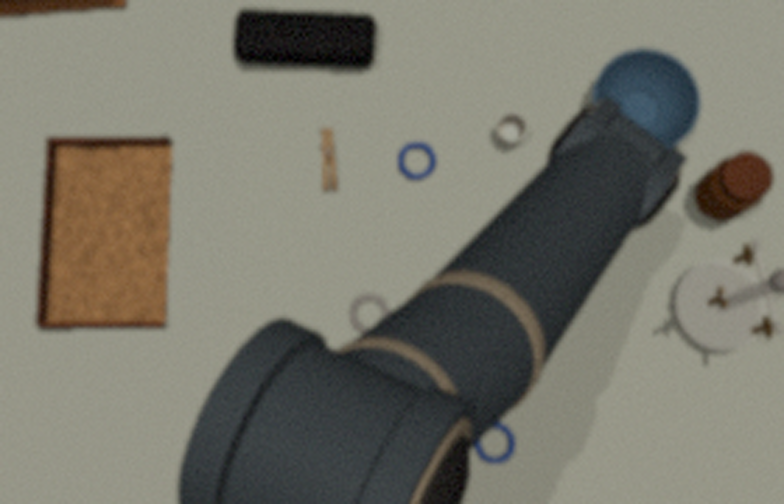

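Request:
{"op": "arm_command", "data": {"moves": [[[0,0.006,0.001,0],[0,0.012,0.001,0],[0,0.018,0.001,0],[0,0.022,0.001,0],[0,0.025,0.001,0],[-0.005,0.025,0.001,0],[-0.012,0.025,0.001,0],[-0.02,0.025,0.001,0],[-0.028,0.025,0.001,0],[-0.037,0.025,0.001,0],[-0.046,0.025,0.001,0],[-0.055,0.025,0.001,0],[-0.065,0.025,0.001,0],[-0.075,0.025,0.001,0],[-0.085,0.025,0.001,0],[-0.095,0.025,0.001,0],[-0.105,0.025,0.001,0],[-0.115,0.025,0.001,0],[-0.125,0.025,0.001,0],[-0.135,0.025,0.001,0]]]}}

```text
time: 5.77
tool_pos: [551.0, -127.6, 2.1]
ee_rot: [[-0.0, -0.006, 1.0], [-1.0, 0.003, -0.0], [-0.003, -1.0, -0.006]]
force: [0.2, 0.3, 0.5]
opening: 0.269
```

```bash
python3 - <<'E'
from station import r,cams
from h import *
import cv2
s=r.state();print(s['time'],s['tool_pos'].round(1),s['opening'])
cv2.imwrite('pics/w2.png',cams.get_image('wrist'))
rows(s,[(550,72,5,0,20)])
E
```

```text
5.7667 [ 551.  -127.6    2.1] 0.2688722278038885
20 [[-0.01, -0.0, -0.0, -0.0], [-0.02, -0.0, -0.0, -0.0], [-0.03, -0.0, -0.0, -0.0], [-0.04, -0.0, -0.0, -0.0], [-0.05, -0.001, -0.0, -0.0], [-0.06, -0.001, -0.0, -0.0], [-0.07, -0.001, -0.0, -0.0], [-0.08, -0.001, -0.0, -0.0], [-0.09, -0.001, -0.0, -0.0], [-0.1, -0.001, -0.001, -0.0], [-0.11, -0.001, -0.001, -0.0], [-0.12, -0.001, -0.001, -0.0], [-0.13, -0.001, -0.001, -0.0], [-0.14, -0.002, -0.001, -0.0], [-0.15, -0.002, -0.001, -0.0], [-0.16, -0.002, -0.001, -0.0], [-0.17, -0.002, -0.001, -0.0], [-0.18, -0.002, -0.001, -0.0], [-0.19, -0.002, -0.001, -0.0], [-0.2, -0.002, -0.001, -0.0]]
```

View pics/w2.png

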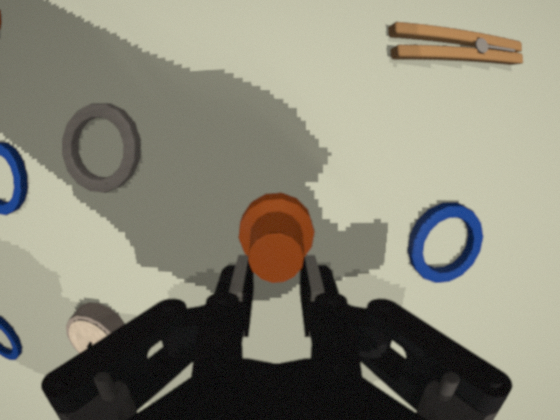

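The stopper sits centred in the cradle between the fingertips (277, 232). I'll carry on pushing.

Request:
{"op": "arm_command", "data": {"moves": [[[-0.01,-0.001,0,0],[-0.02,-0.001,0,0],[-0.03,-0.002,0,0],[-0.04,-0.002,0,0],[-0.05,-0.002,0,0],[-0.06,-0.002,0,0],[-0.07,-0.002,0,0],[-0.08,-0.002,0,0],[-0.09,-0.002,0,0],[-0.1,-0.002,-0.001,0],[-0.11,-0.002,-0.001,0],[-0.12,-0.002,-0.001,0],[-0.13,-0.002,-0.001,0],[-0.14,-0.002,-0.001,0],[-0.15,-0.002,-0.001,0],[-0.16,-0.002,-0.001,0],[-0.17,-0.002,-0.001,0],[-0.18,-0.002,-0.001,0],[-0.19,-0.002,-0.001,0],[-0.2,-0.002,-0.001,0]]]}}

```text
time: 7.48
tool_pos: [549.6, 76.2, 5.0]
ee_rot: [[0.003, -0.007, 1.0], [-1.0, 0.005, 0.003], [-0.006, -1.0, -0.007]]
force: [0.4, -0.1, 0.1]
opening: 0.271
```

```bash
python3 - <<'E'
from station import r,cams
from h import *
import cv2
s=r.state();print(s['time'],s['tool_pos'].round(1),s['ee_rot'].round(3))
cv2.imwrite('pics/w3.png',cams.get_image('wrist'))
rows(s,[(548,225,5,0,15)])
E
```

```text
7.4833 [549.6  76.2   5. ] [[ 0.003 -0.007  1.   ]
 [-1.     0.005  0.003]
 [-0.006 -1.    -0.007]]
15 [[-0.01, 0.0, -0.0, 0.0], [-0.02, 0.0, -0.0, 0.0], [-0.03, 0.0, -0.0, 0.0], [-0.04, 0.0, -0.0, 0.0], [-0.05, 0.0, -0.0, 0.1], [-0.06, 0.0, -0.0, 0.1], [-0.069, 0.0, -0.001, 0.1], [-0.079, 0.0, -0.001, 0.1], [-0.089, 0.0, -0.001, 0.1], [-0.099, 0.001, -0.001, 0.1], [-0.109, 0.001, -0.001, 0.1], [-0.119, 0.001, -0.001, 0.1], [-0.129, 0.001, -0.001, 0.1], [-0.139, 0.001, -0.001, 0.2], [-0.149, 0.001, -0.001, 0.2]]
```

View pics/w3.png

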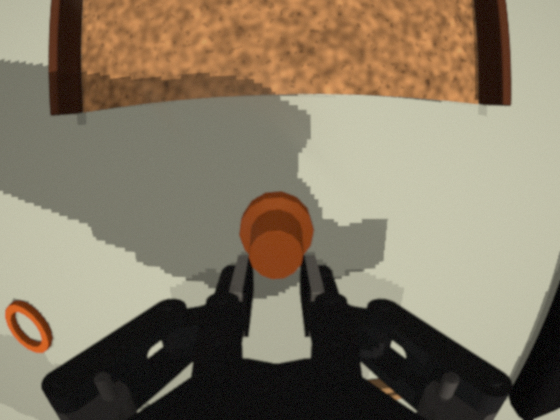

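Request:
{"op": "arm_command", "data": {"moves": [[[-0.01,0,0,0],[-0.02,0,0,0],[-0.03,0,0,0],[-0.04,0,0,0],[-0.05,0,0,0],[-0.06,0,0,0],[-0.07,0,0,0],[-0.08,0,0,0],[-0.09,0,0,0],[-0.1,0,0,0],[-0.11,0,0,0],[-0.12,0,0,0],[-0.129,0,0,0],[-0.136,0,0,0],[-0.142,0,0,0],[-0.146,0,0,0],[-0.148,0,0,0],[-0.148,0,0,0],[-0.14,0,0,0],[-0.12,0,0,0]]]}}

```text
time: 9.2
tool_pos: [548.7, 201.2, 5.7]
ee_rot: [[0.01, -0.007, 1.0], [-1.0, 0.009, 0.01], [-0.009, -1.0, -0.007]]
force: [0.7, -0.4, -0.4]
opening: 0.273
```

```bash
python3 - <<'E'
from station import r,cams
from h import *
import cv2
s=r.state();print(s['time'],s['tool_pos'].round(1),s['ee_rot'].round(3))
cv2.imwrite('pics/w4.png',cams.get_image('wrist'))
rows(s,[(545,160,40,0,2),(530,60,120,0,3),(460,-120,110,-5,6),(461,-122,30,-5,4)])
E
```

```text
9.2 [548.7 201.2   5.7] [[ 0.01  -0.007  1.   ]
 [-1.     0.009  0.01 ]
 [-0.009 -1.    -0.007]]
15 [[0.02, -0.017, -0.002, 0.3], [0.041, -0.035, -0.004, 0.6], [0.074, -0.062, -0.01, 0.6], [0.107, -0.089, -0.015, 0.6], [0.14, -0.115, -0.021, 0.6], [0.17, -0.114, -0.033, 1.4], [0.2, -0.112, -0.045, 2.3], [0.23, -0.111, -0.057, 3.1], [0.26, -0.11, -0.069, 3.9], [0.289, -0.108, -0.081, 4.8], [0.319, -0.107, -0.093, 5.6], [0.32, -0.087, -0.092, 5.6], [0.321, -0.067, -0.092, 5.6], [0.321, -0.047, -0.092, 5.6], [0.322, -0.027, -0.091, 5.6]]
```

View pics/w4.png

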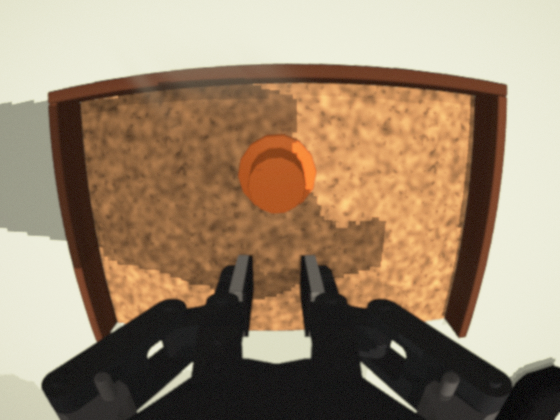

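Request:
{"op": "arm_command", "data": {"moves": [[[0.02,-0.017,-0.002,0.3],[0.041,-0.035,-0.004,0.6],[0.074,-0.062,-0.01,0.6],[0.107,-0.089,-0.015,0.6],[0.14,-0.115,-0.021,0.6],[0.17,-0.114,-0.033,1.4],[0.2,-0.112,-0.045,2.3],[0.23,-0.111,-0.057,3.1],[0.26,-0.11,-0.069,3.9],[0.289,-0.108,-0.081,4.8],[0.319,-0.107,-0.093,5.6],[0.32,-0.087,-0.092,5.6],[0.321,-0.067,-0.092,5.6],[0.321,-0.047,-0.092,5.6],[0.322,-0.027,-0.091,5.6],[0.322,-0.027,-0.091,5.6]]]}}

```text
time: 10.58
tool_pos: [455.7, -129.7, 29.7]
ee_rot: [[-0.098, -0.013, 0.995], [-0.995, 0.004, -0.098], [-0.003, -1.0, -0.014]]
force: [-0.3, -0.8, 0.8]
opening: 0.271
```

```bash
python3 - <<'E'
from station import r,cams
from h import *
import cv2
s=r.state();print(s['time'],s['tool_pos'].round(1),s['ee_rot'].round(3))
cv2.imwrite('pics/w5.png',cams.get_image('wrist'))
rows(s,[(462,-122,4,-5,4),(473.5,10,4,-5,14)])
E
```

```text
10.5833 [ 455.7 -129.7   29.7] [[-0.098 -0.013  0.995]
 [-0.995  0.004 -0.098]
 [-0.003 -1.    -0.014]]
18 [[-0.002, 0.006, 0.001, -0.2], [-0.004, 0.013, 0.003, -0.3], [-0.006, 0.019, 0.004, -0.5], [-0.008, 0.026, 0.006, -0.6], [-0.018, 0.026, 0.006, -0.6], [-0.027, 0.026, 0.006, -0.6], [-0.037, 0.026, 0.006, -0.6], [-0.046, 0.026, 0.005, -0.6], [-0.056, 0.026, 0.005, -0.6], [-0.065, 0.026, 0.005, -0.6], [-0.074, 0.026, 0.005, -0.6], [-0.084, 0.026, 0.005, -0.6], [-0.093, 0.026, 0.005, -0.6], [-0.103, 0.026, 0.005, -0.6], [-0.112, 0.026, 0.005, -0.6], [-0.122, 0.026, 0.005, -0.6], [-0.131, 0.026, 0.004, -0.6], [-0.141, 0.026, 0.004, -0.6]]
```

View pics/w5.png

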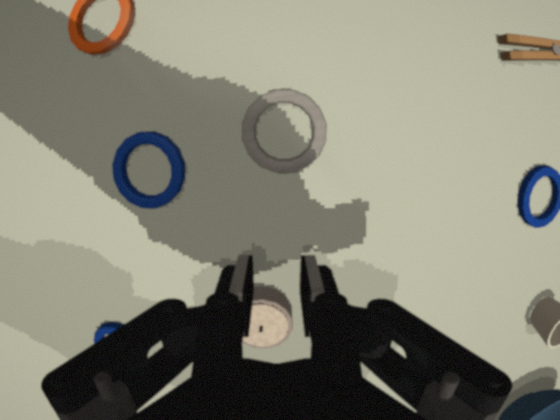

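Request:
{"op": "arm_command", "data": {"moves": [[[-0.003,0.006,0.001,0],[-0.006,0.013,0.003,0],[-0.009,0.019,0.004,0],[-0.012,0.024,0.005,0],[-0.02,0.026,0.005,0],[-0.03,0.026,0.005,0],[-0.04,0.026,0.005,0],[-0.05,0.026,0.005,0],[-0.06,0.026,0.005,0],[-0.07,0.026,0.005,0],[-0.08,0.026,0.005,0],[-0.09,0.026,0.005,0],[-0.1,0.026,0.005,0],[-0.11,0.026,0.005,0],[-0.12,0.026,0.005,0],[-0.13,0.026,0.005,0]]]}}

```text
time: 11.97
tool_pos: [474.2, 0.1, 5.5]
ee_rot: [[-0.098, -0.011, 0.995], [-0.995, 0.004, -0.098], [-0.003, -1.0, -0.012]]
force: [-0.3, -0.8, -0.0]
opening: 0.272
```

```bash
python3 - <<'E'
from station import r,cams
from h import *
import cv2
s=r.state();print(s['time'],s['tool_pos'].round(1),s['ee_rot'].round(3))
cv2.imwrite('pics/w6.png',cams.get_image('wrist'))
rows(s,[(490,180,4,-5,18)])
E
```

```text
11.9667 [4.742e+02 1.000e-01 5.500e+00] [[-0.098 -0.011  0.995]
 [-0.995  0.004 -0.098]
 [-0.003 -1.    -0.012]]
18 [[-0.01, 0.0, -0.0, -0.0], [-0.02, 0.0, -0.0, -0.1], [-0.03, 0.0, -0.0, -0.1], [-0.04, 0.0, -0.0, -0.1], [-0.05, 0.001, -0.001, -0.2], [-0.06, 0.001, -0.001, -0.2], [-0.07, 0.001, -0.001, -0.2], [-0.08, 0.001, -0.001, -0.3], [-0.09, 0.001, -0.001, -0.3], [-0.1, 0.001, -0.001, -0.3], [-0.11, 0.001, -0.001, -0.4], [-0.12, 0.001, -0.001, -0.4], [-0.13, 0.001, -0.001, -0.4], [-0.14, 0.002, -0.001, -0.5], [-0.15, 0.002, -0.002, -0.5], [-0.161, 0.002, -0.002, -0.5], [-0.171, 0.002, -0.002, -0.6], [-0.181, 0.002, -0.002, -0.6]]
```

View pics/w6.png

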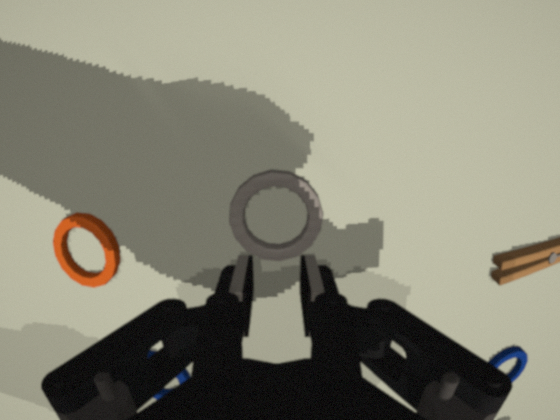

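Request:
{"op": "arm_command", "data": {"moves": [[[-0.01,0.001,0,0],[-0.02,0.001,0,0],[-0.03,0.001,0,0],[-0.04,0.001,0,0],[-0.05,0.002,0,0],[-0.06,0.002,0,0],[-0.07,0.002,0,0],[-0.08,0.002,0,0],[-0.09,0.002,0,0],[-0.1,0.002,0,0],[-0.11,0.002,0,0],[-0.12,0.002,0,0],[-0.13,0.002,0,0],[-0.14,0.002,0,0],[-0.15,0.002,0,0],[-0.16,0.002,0,0],[-0.17,0.002,0,0]]]}}

```text
time: 13.43
tool_pos: [490.6, 172.7, 4.1]
ee_rot: [[-0.095, -0.012, 0.995], [-0.995, 0.005, -0.095], [-0.004, -1.0, -0.012]]
force: [0.6, -0.8, -0.7]
opening: 0.27
```

```bash
python3 - <<'E'
from station import r,cams
from h import *
import cv2
s=r.state();print(s['time'],s['tool_pos'].round(1),s['ee_rot'].round(3))
cv2.imwrite('pics/w7.png',cams.get_image('wrist'))
E
```

```text
13.4333 [490.6 172.7   4.1] [[-0.095 -0.012  0.995]
 [-0.995  0.005 -0.095]
 [-0.004 -1.    -0.012]]
```

View pics/w7.png

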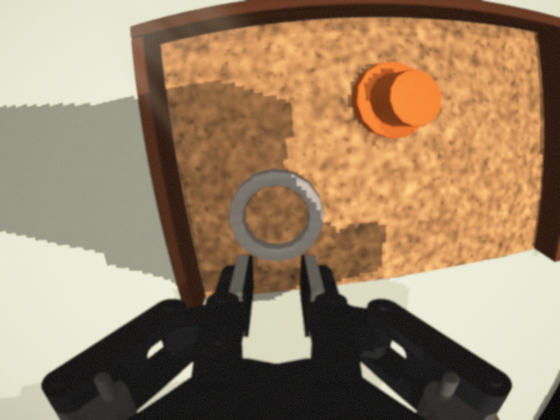

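Request:
{"op": "arm_command", "data": {"moves": [[[-0.01,0,0,0],[-0.02,0,0,0],[-0.028,0,0,0],[-0.035,0,0,0],[-0.04,0,0,0],[-0.043,0,0,0],[-0.044,0,0,0],[-0.044,0,0,0],[-0.035,0,0,0],[-0.015,0,0,0],[0.01,-0.01,0,0],[0.03,-0.04,0.005,0],[0.05,-0.07,0.01,0]]]}}

```text
time: 14.57
tool_pos: [495.2, 121.0, 73.3]
ee_rot: [[-0.094, -0.015, 0.995], [-0.996, 0.005, -0.094], [-0.004, -1.0, -0.016]]
force: [0.5, 0.8, 0.1]
opening: 0.271
```

```bash
python3 - <<'E'
from station import r,cams
from h import *
import cv2
s=r.state();print(s['time'],s['tool_pos'].round(1),s['ee_rot'].round(3))
cv2.imwrite('pics/w8.png',cams.get_image('wrist'))
rows(s,[(646,-62,100,8,9),(646,-62,30,8,4)])
E
```

```text
14.5667 [495.2 121.   73.3] [[-0.094 -0.015  0.995]
 [-0.996  0.005 -0.094]
 [-0.004 -1.    -0.016]]
13 [[0.019, -0.003, 0.019, -1.5], [0.037, -0.007, 0.037, -3.0], [0.056, -0.01, 0.056, -4.5], [0.075, -0.013, 0.074, -5.9], [0.093, -0.017, 0.093, -7.4], [0.112, -0.02, 0.111, -8.9], [0.131, -0.023, 0.13, -10.4], [0.149, -0.027, 0.148, -11.9], [0.168, -0.03, 0.167, -13.4], [0.168, -0.012, 0.167, -13.4], [0.168, 0.005, 0.167, -13.4], [0.168, 0.023, 0.168, -13.4], [0.168, 0.04, 0.168, -13.4]]
```

View pics/w8.png

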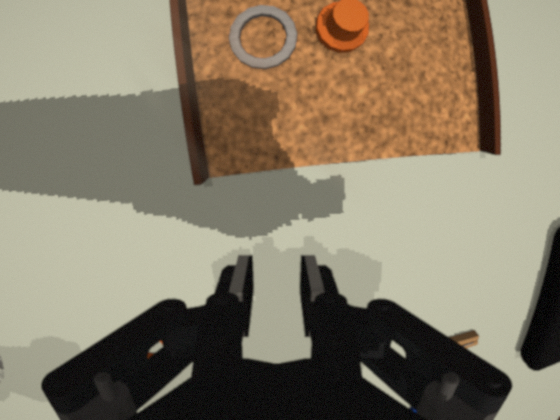

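Loop (263, 37) and stopper (343, 25) lie deep in the tray. Next is the peg.

Request:
{"op": "arm_command", "data": {"moves": [[[0.019,-0.006,0.019,-1.5],[0.037,-0.013,0.037,-3],[0.056,-0.02,0.056,-4.5],[0.075,-0.025,0.074,-5.9],[0.093,-0.03,0.093,-7.4],[0.112,-0.03,0.111,-8.9],[0.131,-0.03,0.13,-10.4],[0.149,-0.03,0.148,-11.9],[0.168,-0.03,0.167,-13.4],[0.168,-0.012,0.167,-13.4],[0.168,0.005,0.167,-13.4],[0.168,0.023,0.168,-13.4],[0.168,0.04,0.168,-13.4]]], "fingers": 0.43}}

```text
time: 15.7
tool_pos: [649.8, -68.7, 36.4]
ee_rot: [[0.131, -0.004, 0.991], [-0.991, 0.006, 0.131], [-0.007, -1.0, -0.003]]
force: [-0.2, 0.7, -0.2]
opening: 0.567
```

```bash
python3 - <<'E'
from station import r,cams
from h import *
import cv2
s=r.state();print(s['time'],s['tool_pos'].round(1),s['ee_rot'].round(3),s['opening'])
cv2.imwrite('pics/w9.png',cams.get_image('wrist'))
rows(s,[(646,-62,2,8,4),(634,0,2,8,8)])
E
```

```text
15.7 [649.8 -68.7  36.4] [[ 0.131 -0.004  0.991]
 [-0.991  0.006  0.131]
 [-0.007 -1.    -0.003]] 0.5668997329077238
12 [[-0.002, 0.009, -0.001, -0.1], [-0.003, 0.017, -0.001, -0.2], [-0.005, 0.026, -0.002, -0.4], [-0.007, 0.034, -0.003, -0.5], [-0.015, 0.035, -0.003, -0.5], [-0.023, 0.035, -0.004, -0.5], [-0.031, 0.035, -0.004, -0.5], [-0.038, 0.035, -0.005, -0.5], [-0.046, 0.035, -0.005, -0.5], [-0.054, 0.035, -0.006, -0.5], [-0.062, 0.035, -0.006, -0.5], [-0.07, 0.035, -0.007, -0.5]]
```

View pics/w9.png

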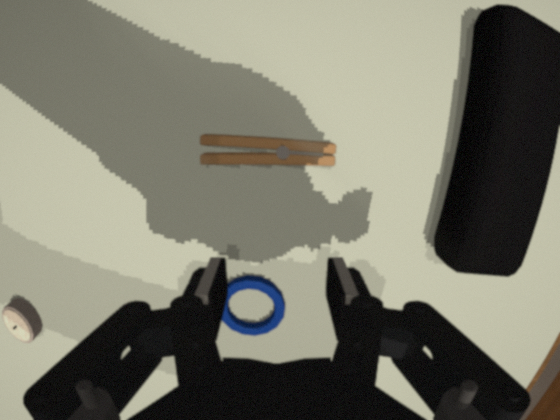

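Request:
{"op": "arm_command", "data": {"moves": [[[-0.004,0.008,-0.001,0],[-0.008,0.016,-0.002,0],[-0.01,0.025,-0.003,0],[-0.011,0.032,-0.004,0],[-0.015,0.034,-0.004,0],[-0.022,0.034,-0.005,0],[-0.03,0.034,-0.005,0],[-0.038,0.034,-0.006,0],[-0.046,0.034,-0.006,0],[-0.054,0.034,-0.007,0],[-0.062,0.034,-0.007,0],[-0.07,0.034,-0.008,0]]]}}

```text
time: 16.75
tool_pos: [629.9, 1.7, -0.2]
ee_rot: [[0.131, -0.01, 0.991], [-0.991, 0.007, 0.132], [-0.008, -1.0, -0.009]]
force: [-0.1, 0.5, 0.2]
opening: 0.572
```

```bash
python3 - <<'E'
from station import r,cams
from h import *
import cv2
s=r.state();print(s['time'],s['tool_pos'].round(1),s['ee_rot'].round(3),s['opening'],s['force'])
cv2.imwrite('pics/w10.png',cams.get_image('wrist'))
rows(s,[(598,168,3,8,18)])
E
```

```text
16.75 [ 6.299e+02  1.700e+00 -2.000e-01] [[ 0.131 -0.01   0.991]
 [-0.991  0.007  0.132]
 [-0.008 -1.    -0.009]] 0.5715168371396927 [-0.11687158  0.4631665   0.23909311]
18 [[-0.009, -0.0, -0.001, -0.0], [-0.019, -0.0, -0.001, -0.0], [-0.028, -0.0, -0.002, -0.1], [-0.038, -0.0, -0.002, -0.1], [-0.047, -0.0, -0.003, -0.1], [-0.056, -0.001, -0.003, -0.1], [-0.066, -0.001, -0.004, -0.2], [-0.075, -0.001, -0.004, -0.2], [-0.085, -0.001, -0.005, -0.2], [-0.094, -0.001, -0.005, -0.2], [-0.103, -0.001, -0.006, -0.3], [-0.113, -0.001, -0.007, -0.3], [-0.122, -0.001, -0.007, -0.3], [-0.132, -0.001, -0.008, -0.3], [-0.141, -0.001, -0.008, -0.4], [-0.15, -0.002, -0.009, -0.4], [-0.16, -0.002, -0.009, -0.4], [-0.169, -0.002, -0.01, -0.4]]
```

View pics/w10.png

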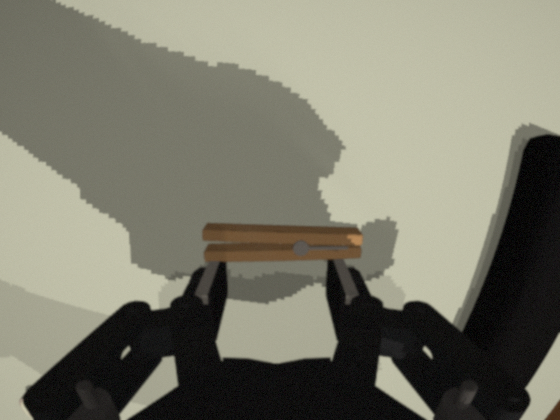

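Request:
{"op": "arm_command", "data": {"moves": [[[-0.009,-0.001,-0.001,0],[-0.018,-0.002,-0.001,0],[-0.027,-0.002,-0.002,0],[-0.036,-0.002,-0.002,0],[-0.045,-0.002,-0.003,0],[-0.054,-0.002,-0.003,0],[-0.063,-0.002,-0.004,0],[-0.072,-0.002,-0.004,0],[-0.081,-0.002,-0.005,0],[-0.09,-0.002,-0.005,0],[-0.099,-0.002,-0.006,0],[-0.108,-0.002,-0.007,0],[-0.117,-0.002,-0.007,0],[-0.126,-0.002,-0.008,0],[-0.135,-0.002,-0.008,0]]]}}

```text
time: 18.05
tool_pos: [603.1, 137.6, 2.9]
ee_rot: [[0.134, -0.011, 0.991], [-0.991, 0.009, 0.134], [-0.01, -1.0, -0.01]]
force: [0.1, -0.8, 1.3]
opening: 0.567
```

```bash
python3 - <<'E'
from station import r,cams
from h import *
import cv2
s=r.state();print(s['time'],s['tool_pos'].round(1),s['ee_rot'].round(3),s['opening'],s['force'])
cv2.imwrite('pics/w11.png',cams.get_image('wrist'))
E
```

```text
18.05 [603.1 137.6   2.9] [[ 0.134 -0.011  0.991]
 [-0.991  0.009  0.134]
 [-0.01  -1.    -0.01 ]] 0.5666173747775988 [ 0.14491322 -0.76246802  1.3044881 ]
```

View pics/w11.png

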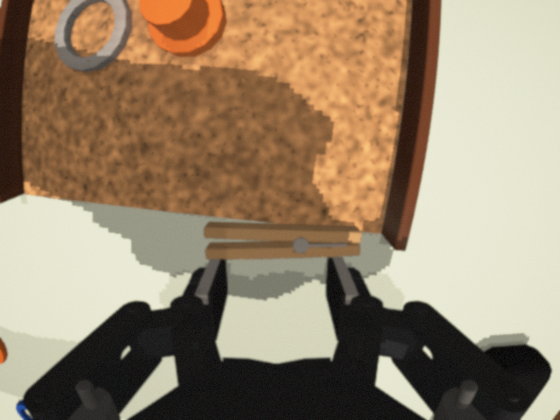

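Request:
{"op": "arm_command", "data": {"moves": [[[0.004,0,0,0],[0.008,0,0,0],[0.008,0,-0.003,0],[0.008,0,-0.006,0],[0.006,0,-0.006,0],[0,0,-0.006,0],[-0.006,0,-0.007,0],[-0.013,0,-0.008,0],[-0.02,0,-0.009,0],[-0.027,0,-0.01,0],[-0.034,0,-0.011,0],[-0.04,0,-0.012,0],[-0.044,0,-0.012,0],[-0.047,0,-0.012,0],[-0.048,0,-0.012,0],[-0.048,0,-0.012,0]]], "fingers": 0.6}}

```text
time: 19.43
tool_pos: [584.4, 186.5, 3.4]
ee_rot: [[0.137, -0.011, 0.991], [-0.991, 0.01, 0.137], [-0.012, -1.0, -0.01]]
force: [0.7, 0.1, -0.3]
opening: 0.398
```

```bash
python3 - <<'E'
from station import r,cams
from h import *
import cv2
s=r.state();print(s['time'],s['tool_pos'].round(1),s['ee_rot'].round(3),s['opening'],s['force'])
cv2.imwrite('pics/w12.png',cams.get_image('wrist'))
E
```

```text
19.4333 [584.4 186.5   3.4] [[ 0.137 -0.011  0.991]
 [-0.991  0.01   0.137]
 [-0.012 -1.    -0.01 ]] 0.3984490866522507 [ 0.65745803  0.11155202 -0.3212472 ]
```

View pics/w12.png

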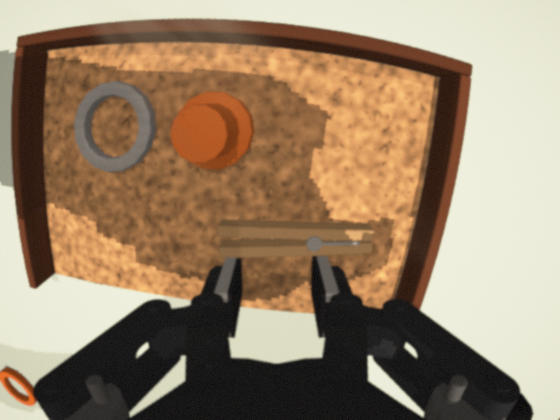

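All three are inside the tray. The hand backs off and lifts clear.

Request:
{"op": "arm_command", "data": {"moves": [[[0.008,0,0,0],[0.02,0,0,0],[0.035,0,0,0],[0.045,-0.02,0,0],[0.055,-0.05,0,0],[0.06,-0.085,0,0],[0.06,-0.12,0,0],[0.06,-0.155,0,0],[0.06,-0.155,0,0]]]}}

```text
time: 20.23
tool_pos: [599.2, 122.1, 165.0]
ee_rot: [[0.133, 0.002, 0.991], [-0.991, 0.013, 0.133], [-0.013, -1.0, 0.003]]
force: [1.0, 0.2, -0.4]
opening: 0.399
```

```bash
python3 - <<'E'
from station import r,cams,nets
from h import *
import cv2
s=r.state();print(s['time'],s['tool_pos'].round(1),s['force'])
a=cams.get_image('wrist');b=cams.get_image('scene');T=cams.get_image('top')
cv2.imwrite('pics/w13.png',a);cv2.imwrite('pics/s13.png',b);cv2.imwrite('pics/t13.png',T)
p=cams.camera_params('scene')
for t,z in dict(stopper=18,peg=6,loop=4,pot=16,tealight=8,case=20,diffuser=50,bowl=22,key_arm=100).items():
    for d in nets.recognise('scene',t)[:5]:
        if d['p']>.3: print(t,round(d['p'],2),np.round(plane(p,*d['extent'][:2],z)[:2]))
E
```

```text
20.2333 [599.2 122.1 165. ] [ 1.01634364  0.16344582 -0.37947491]
stopper 0.66 [556. 244.]
peg 0.74 [545. 256.]
peg 0.56 [597. 203.]
loop 0.7 [ 641. -112.]
loop 0.59 [391. -77.]
loop 0.53 [ 341. -201.]
loop 0.46 [377.  10.]
pot 0.48 [ 675. -220.]
tealight 0.69 [594. 201.]
tealight 0.5 [ 444. -174.]
case 0.78 [777.   9.]
diffuser 0.69 [ 617. -452.]
bowl 0.82 [ 699. -370.]
key_arm 0.94 [ 491. -446.]
```

View pics/w13.png

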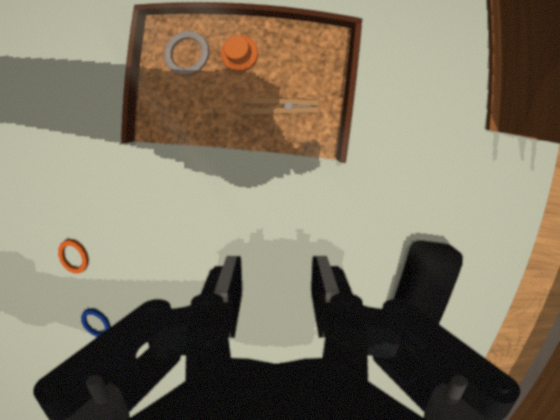

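View pics/s13.png

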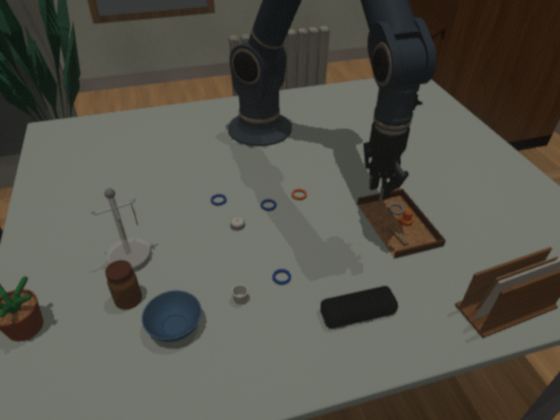

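```bash
python3 -c "
from station import r
print(r.sign_off(), r.state()['time'])"
```

```text
the job is handed in; nothing more can be done
the job is handed in; nothing more can be done
```

I pushed the stopper, the steel loop and the peg one after another along the glass into the tray, using the partly open fingers as a cradle. I then backed off, lifted clear and handed the job in at about 21 s. No verdict is reported back.

**Loop, stopper and peg:** The last wrist and scene pictures show all three flat and apart inside the tray. The stopper is at about (556, 244) mm and the peg at about (597, 203) mm. The tray's mouth line is at y ≈ 157–164 mm and the inner face of its back wall at about 287 mm. I checked the loop by eye only: at the end the network did not report it in the tray, but the wrist picture shows it there beside the stopper.

**Hand:** The fingertips ended 165 mm above the shelf, and the force reading was about 1 N, the same as its noise in free air.

**Everything else:** The pot, tealight, case, jar, bowl and key stand read within about 5 mm of their first positions, which is no more than the measuring noise.

**Disagreements:** At the end the network gave two false reports inside the tray: a peg at the stopper's place (p 0.74) and a tealight at the peg's (p 0.69). The pictures contradict both.

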